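# Set out a dental case at the mounting jig

### The job

Set out this case for mounting. Fit the white mounting plate whose two keyways line up with the keyed post of the jig fully down on that post, leave the other plate where it lies, and stand the horseshoe-shaped full-arch cast, teeth up, centred on top of the fitted plate. Stand the single-tooth die upright on the metal strip midway between the two yellow-capped pots, and lay the short four-tooth cast, teeth up, directly to the left of the black mixing bowl as the robot sees it (straight towards +y), with its centre 110 mm from the bowl's centre.

Things in the scene. Friction and masses are not known exactly. Their poses are not given: they have to be found in the camera images.
- jig: fixed steel mounting jig: round foot 84 mm across, 8 mm high; on it a pedestal 56 mm across, flat top 30 mm above the bench; from its middle a brass post, 17 mm across, 15 mm tall (last 3 mm tapered), with two opposite keys: a bar 8 mm wide, 38 mm from key end to key end, 10 mm tall. Origin: on the axis at bench level; z up; the keys lie along its x axis (+x and -x); yaw varies.
- bowl: fixed black rubber mixing bowl, open and empty, 100 mm across the rim and 65 mm high, foot 60 mm across. Origin: on the axis, at bench level; its axes are parallel to the world's (x away from the robot, y to the robot's left, z up).
- pots: fixed aluminium strip 46 x 156 mm (x, y), 4 mm thick, carrying two white pots with yellow caps, one towards each end: each 32 mm across, top 44 mm above the bench, axes at y = +60 and -60 mm. The strip between them is free and flat. Origin: middle of the strip's underside, midway between the pots; y along the strip, z up.
- plate_opposite: the fitting plate: loose white plastic square, 60 x 60 mm, 20 mm thick, with a through bore (octagonal, 24 mm across) and two keyways 13 mm wide on OPPOSITE sides of it, reaching 24 mm from the centre along +x and -x: one straight slot 48 mm long. 70 g. Origin: centre of its underside; x and y parallel to its sides, z up. It fits either way round (half a turn).
- plate_corner: the plate that does not fit: same white square plate, 60 x 60 x 20 mm, same bore and keyway size, but its two keyways lie at a RIGHT ANGLE to one another (along its +x and +y). Origin: centre of its underside, x and y parallel to its sides. It is left where it lies.
- arch_cast: full-arch cast of yellow dental stone: flat base 16 mm thick, 50 mm wide (y = -25 to +25 mm; plain parallel sides from x = -28 to +22 mm), 58 mm long (x = -28 to +30 mm), carrying a horseshoe-shaped row of teeth, 32 mm high in all. 80 to 170 g. Origin: underside of the base, near its middle; x towards the front teeth, z up.
- quad_cast: short sectional cast of yellow dental stone: base 44 x 22 mm (x, y), 14 mm thick, with a straight row of four teeth along x, in all 32 mm high. 35 to 70 g. Origin: centre of its underside; z up.
- die: single-tooth die of yellow dental stone: square base 20 x 20 mm and 22 mm high with one tooth on top, 40 mm high in all. 30 g. Origin: centre of its underside; x and y parallel to its sides, z up.

How it is judged (in metres and radians):
At the end, for the whole second after the job is handed in: Opposite-keyway plate home on jig (6 mm, height 3 mm), level; arch cast upright on it (12 mm); die upright on strip, 12 mm from midway between pots; four-tooth cast teeth up on bench, 95-125 mm left of bowl centre, 15 mm fore/aft; other plate moved under 30 mm; all at rest (horizontal distance between plate_opposite and jig below 0.006 m and z of plate_opposite in the frame of jig between 0.027 and 0.033 m and angle between plate_opposite's own z axis and vertical below 0.08 rad and horizontal distance between arch_cast and plate_opposite below 0.012 m and z of arch_cast in the frame of plate_opposite between 0.017 and 0.023 m and angle between each of arch_cast, die, quad_cast's own z axis and vertical below 0.1 rad and x of die in the frame of pots between -0.012 and 0.012 m and y of die in the frame of pots between -0.012 and 0.012 m and z of die in the frame of pots between 0.001 and 0.007 m and x of quad_cast in the frame of bowl between -0.015 and 0.015 m and y of quad_cast in the frame of bowl between 0.095 and 0.125 m and height (world z) of quad_cast below 0.004 m and distance of plate_corner from where it was at the start of the episode below 0.03 m and linear speed of each of plate_opposite, arch_cast, die, quad_cast below 0.01 m/s); the robot touches nothing.
It also fails if it takes over 104 s, if anything falls off the work surface, if the arm or the gripper's body presses on something with over 40 N, if the wrist force passes 120 N, or if a joint passes its speed limit or range.

### The arm

A 6-joint arm with a two-finger parallel gripper is mounted at the origin on the work surface. World frame = base frame: x ahead of the robot, y to its left, z up, the work surface at z = 0. Lengths are in m, angles in degrees, forces in N, time in s.
With the tool pointing down it reaches from about 0.25 to 0.725 m from the base axis. Payload 9.7 kg.
Tool frame: the origin (TCP) lies between the finger pads; the fingertips stand 11 mm ahead of it and the grasp point (between the pads) lies 8 mm behind it; z points along the fingers, y is the line along which they close (so a half turn about z gives the same grasp; the last joint's range is limited). The gripper opens to 85 mm and grips with 20 to 120 N. Pads are 22 mm wide; open, the fingers measure 114 mm over their backs; the gripper's body (76 mm by 85 mm) begins 54 mm behind the grasp point. The pads swing forward as they close: fully open they stand 13 mm farther back than shut.
Start: joints at [74.083, 4.979, 10.078, 95.1, 0, 90], TCP at [0.151, 0.529, 0.242] pointing down, gripper open.
Joint ranges: [-179.16, 179.16], [-48.56, 103.87], [-65.8, 70.77], [-126.05, 130.52], [-82.76, 87.17], [-180, 180]. Speed limits (degrees/s): [127.2, 127.2, 147.25, 180, 180, 180].

### API

Orientations are given as [roll, pitch, yaw] about the fixed x, y, z axes, in that order (R = Rz(yaw) Ry(pitch) Rx(roll)).
In Python, from workcell import monitor, cams, ticket gives the robot as it stands.
- The arm moves only by the tool carry_out, never from a script. Its argument "plan" is a list of rows, each an object with "travel": the shift along the world's x, y, z as a fraction of full scale, a list of three; "angular": the turn, a rotation vector about the world's x, y, z as a fraction of full scale, a list of three; "grip": the gripper's target within -1 to 1 (fully open at 1, half-way at 0, shut at -1). In form: [{"travel": [x, y, z], "angular": [ax, ay, az], "grip": grip}, ...]. A call has 1 to 8 rows; each row is the pose to reach, as a shift and turn from the pose commanded when the call began; what a row does not reach only later rows make up. Full scale, the value 1, is 300 mm for a shift and 0.5 rad for a turn. A row lasts 1/12 s, in which the tool goes at most 41.7 mm and 7.16 degrees, less where a joint would pass 70% of its speed; a pose out of reach is approached as far as the arm can. A call with a number of a shift or a turn outside -1 to 1 is refused whole. A call with a gripper value outside its range is refused whole. The fingers move at their own pace and stop on an object; "grip_force" is the grip in N (left out, the last holds). Time passes only in rows, so rows that repeat a pose let the fingers close. It gives the time, the measured TCP pose, the force, the opening and the grip force at its end, in the units of the state.
- monitor.get_obs(): the state, without advancing time (a new reading comes with each control period).
- cams.camera(name): name is "scene" or "top" or "wrist"; returns a dict with "frame" (384x512x3 uint8, red, green, blue), "mtx" (3x3 intrinsics, pixels), "view" (4x4, takes a point from world to camera coordinates); the wrist camera has in their place "T_tool_cam" (4x4, takes a point from camera to tool coordinates, whose origin is the TCP and whose axes are the flange's). Camera axes: x right, y up, looking along -z (the intrinsics and any distortion apply to the point x, -y, -z); pixel columns grow to the right and rows downward; lengths in m; the calibration is good to about 2 mm. A picture is of the moment at which its call begins: read the wrist's pose just before it. There is no depth.
- ticket.job_done(): hands the job in; it is judged then, once.
The state is a dict: "time": time; "q": joint angles; "qd": joint speeds; "joint_efforts": joint torques, N m; "ee_pos": TCP position; "tcp_rot": TCP orientation; "wrist_force": force on the tool from outside, world axes, zero at the start; "torque": the same for the moment, N m; "opening": finger opening in m; "grasp_force": force on a finger pad.
Only numpy, scipy, OpenCV 4.12 (cv2) and the standard library are available. Lean on these libraries where they do the work, as an engineer would, in place of code of your own. Each camera call takes 0.05 s, during which the arm holds its last target. There are 200 camera calls.

## Working session

There is one attempt and no reset: what is moved stays moved. The work goes in short steps, Python scripts to look and compute and a tool call to move; the robot and the scene stay as the last step left them, time stands still between calls to the robot, and variables do not carry over. Pictures are saved under pics/ and viewed, at most 16 in all, crops included, and the job is handed in when it is done.

Besides the shell and the picture viewer there is one more tool, called after "Call:" by a JSON object that holds its "name" and its "arguments", one argument or row to a line. carry_out: Moves the arm, as the interface text tells. Its arguments: {"type":"object","properties":{"plan":{"type":"array","items":{"type":"object","properties":{"travel":{"type":"array","items":{"type":"number"}},"angular":{"type":"array","items":{"type":"number"}},"grip":{"type":"number"}}}},"grip_force":{"type":"number"}},"required":["plan"]}

```bash
mkdir -p pics; ls
python3 - <<'E'
from workcell import monitor, cams
import cv2,numpy as np,pickle
print(monitor.get_obs())
d={}
for n in ["scene","top","wrist"]:
    c=cams.camera(n); d[n]=c
    cv2.imwrite(f"pics/{n}0.png",cv2.resize(c["frame"][:,:,::-1],None,fx=1.5,fy=1.5,interpolation=cv2.INTER_CUBIC))
    print(n,{k:(v if k!="frame" else 0) for k,v in c.items()})
pickle.dump(d,open("d0.pkl","wb"))
E
```

```text
pics
{'time': 0.0, 'q': array([ 7.40827875e+01,  5.01024113e+00,  1.00335146e+01,  9.50997313e+01,
       -6.06689901e-04,  8.99990918e+01]), 'qd': array([ 0.01382935, -0.02630553, -0.05272734,  0.00212602,  0.02580222,
       -0.07792059]), 'joint_efforts': array([-1.34574457e-03, -5.20390177e+01,  4.64798355e+01,  1.63120916e-02,
       -1.97521663e-04, -1.11358338e-05]), 'ee_pos': array([0.15077816, 0.52869738, 0.24158289]), 'tcp_rot': array([-1.79923542e+02,  6.05477402e-04,  1.64083697e+02]), 'wrist_force': array([-0.34269929,  0.14336397, -0.47169008]), 'torque': array([-0.03698339,  0.02395872, -0.06483904]), 'grasp_force': 0.0, 'opening': 0.08520757627551229}
scene {'frame': 0, 'mtx': array([[376.66464812,   0.        , 253.41722223],
       [  0.        , 376.66464812, 196.02442667],
       [  0.        ,   0.        ,   1.        ]]), 'view': array([[ 0.65680756,  0.75401194, -0.00835614, -0.32477637],
       [-0.59828861,  0.52784048,  0.60285584,  0.28608719],
       [ 0.45897121, -0.3909609 ,  0.79780637, -1.12549854],
       [ 0.        ,  0.        ,  0.        ,  1.  
[... 280 characters left out ...]
-0.00931387,  0.07040463, -0.51190673],
       [-0.07054153, -0.01529192,  0.99739162, -1.16551824],
       [ 0.        ,  0.        ,  0.        ,  1.        ]])}
wrist {'frame': 0, 'mtx': array([[290.96204976,   0.        , 260.55919625],
       [  0.        , 290.96204976, 188.32281043],
       [  0.        ,   0.        ,   1.        ]]), 'T_tool_cam': array([[-5.65896803e-04,  9.65498334e-01,  2.60408615e-01,
         6.56561302e-02],
       [ 9.99998725e-01,  9.35252712e-04, -1.29446122e-03,
        -5.77846761e-04],
       [-1.49334802e-03,  2.60407550e-01, -9.65497632e-01,
        -1.31659854e-01],
       [ 0.00000000e+00,  0.00000000e+00,  0.00000000e+00,
         1.00000000e+00]])}
```

View pics/top0.png

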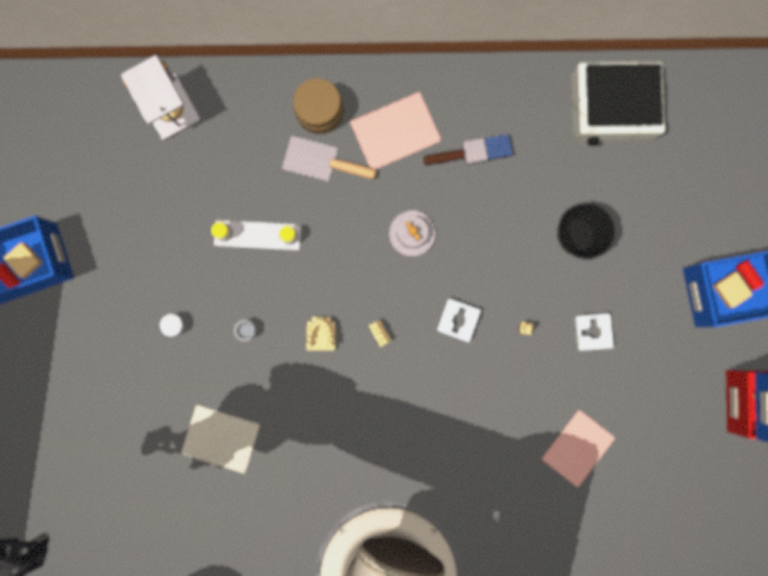

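View pics/scene0.png

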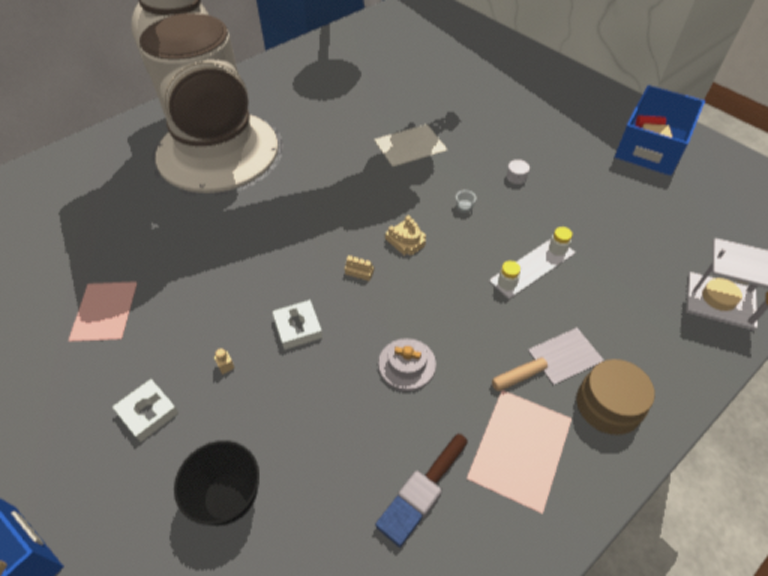

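The top view shows the pots (257,235), jig (412,232), bowl (586,230), arch (320,334), quad (380,333), die (527,328), and the plates at (459,320) and (594,332). I'll enlarge it to identify the plates.

```bash
cat > h.py <<'E'
import numpy as np,cv2,pickle
from scipy.spatial.transform import Rotation as R
def ray(c,uv,z,obs=None):
    """world point on plane z for pixel uv"""
    K=c["mtx"]; u,v=uv
    d=np.array([(u-K[0,2])/K[0,0],-(v-K[1,2])/K[1,1],-1.])
    if "view" in c:
        V=c["view"]; Rc=V[:3,:3].T; o=-Rc@V[:3,3]
    else:
        Rt=R.from_euler("xyz",obs["tcp_rot"],degrees=True).as_matrix(); T=c["T_tool_cam"]
        Rc=Rt@T[:3,:3]; o=Rt@T[:3,3]+obs["ee_pos"]
    d=Rc@d
    return o+d*(z-o[2])/d[2]
def proj(c,P,obs=None):
    P=np.atleast_2d(P)
    if "view" in c:
        V=c["view"]; p=P@V[:3,:3].T+V[:3,3]
    else:
        Rt=R.from_euler("xyz",obs["tcp_rot"],degrees=True).as_matrix(); T=c["T_tool_cam"]
        p=((P-obs["ee_pos"])@Rt-T[:3,3])@T[:3,:3]
    K=c["mtx"]
    return np.c_[K[0,0]*p[:,0]/-p[:,2]+K[0,2], -K[1,1]*p[:,1]/-p[:,2]+K[1,2]]
def crop(c,u,v,w,h,f):
    im=c["frame"][v:v+h,u:u+w,::-1]; return cv2.resize(im,(w*f,h*f),interpolation=cv2.INTER_CUBIC)
E
python3 - <<'E'
from h import *
d=pickle.load(open("d0.pkl","rb")); t=d["top"]
a=crop(t,200,135,220,100,3)
cs=[crop(t,int(x/1.5)-19,int(y/1.5)-19,38,38,6)[:220,:220] for x,y in [(459,320),(594,332),(412,232)]]
b=np.zeros((220,660,3),np.uint8); b=np.hstack(cs)
cv2.imwrite("pics/m1.png",np.vstack([a,b[:,:660]]))
for n,u,v,z in [("arch",320,334,.016),("quad",380,333,.014),("plL",459,320,.02),("die",527,328,.022),("plR",594,332,.02),("jig",412,232,.03),("bowl",586,230,.065),("pots",257,235,.004),("capL",220,230,.044),("capR",288,234,.044)]:
    print(n,ray(t,(u/1.5,v/1.5),z).round(3))
E
```

```text
arch [0.425 0.117 0.016]
quad [0.426 0.01  0.014]
plL [ 0.448 -0.131  0.02 ]
die [ 0.433 -0.251  0.022]
plR [ 0.425 -0.37   0.02 ]
jig [ 0.606 -0.049  0.03 ]
bowl [ 0.601 -0.348  0.065]
pots [0.607 0.234 0.004]
capL [0.611 0.291 0.044]
capR [0.602 0.17  0.044]
```

View pics/m1.png

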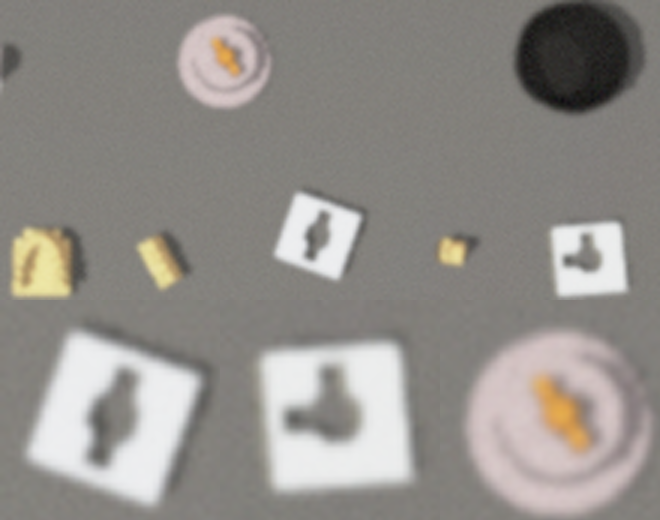

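Left plate (459,320) has the straight slot at a yaw of about -18°, so it is the fitting one. The right plate has the corner keyways. The jig keys lie at about +36°. I'll move in for wrist views.

Call:
{"name": "carry_out", "arguments": {
  "plan": [
    {"travel": [0.83, -1, 0], "angular": [0, 0, 0], "grip": 1},
    {"travel": [0.83, -1, 0], "angular": [0, 0, 0], "grip": 1},
    {"travel": [0.83, -1, 0], "angular": [0, 0, 0], "grip": 1},
    {"travel": [0.83, -1, 0], "angular": [0, 0, 0], "grip": 1},
    {"travel": [0.83, -1, 0], "angular": [0, 0, 0], "grip": 1},
    {"travel": [0.83, -1, 0], "angular": [0, 0, 0], "grip": 1},
    {"travel": [0.83, -1, 0], "angular": [0, 0, 0], "grip": 1},
    {"travel": [0.83, -1, 0], "angular": [0, 0, 0], "grip": 1}
  ]
}}

```text
time: 0.82
ee_pos: [0.3644, 0.2706, 0.2423]
tcp_rot: [180.0, 0.0, 164.1]
wrist_force: [-0.0, 0.9, -0.4]
opening: 0.0854
grasp_force: 0.0
```

Call:
{"name": "carry_out", "arguments": {
  "plan": [
    {"travel": [0.18, -0.77, 0], "angular": [0, 0, 0], "grip": 1},
    {"travel": [0.18, -0.77, 0], "angular": [0, 0, 0], "grip": 1},
    {"travel": [0.18, -0.77, 0], "angular": [0, 0, 0], "grip": 1},
    {"travel": [0.18, -0.77, 0], "angular": [0, 0, 0], "grip": 1},
    {"travel": [0.18, -0.77, 0], "angular": [0, 0, 0], "grip": 1},
    {"travel": [0.18, -0.77, 0], "angular": [0, 0, 0], "grip": 1},
    {"travel": [0.18, -0.77, 0], "angular": [0, 0, 0], "grip": 1},
    {"travel": [0.18, -0.77, 0], "angular": [0, 0, 0], "grip": 1}
  ]
}}

```text
time: 1.48
ee_pos: [0.4178, 0.0401, 0.2421]
tcp_rot: [-180.0, -0.0, 163.9]
wrist_force: [-0.2, 1.2, 0.5]
opening: 0.0854
grasp_force: 0.0
```

```bash
cat > snap.py <<'E'
import sys
from h import *
from workcell import monitor,cams
o=monitor.get_obs(); c=cams.camera("wrist"); n=sys.argv[1]
pickle.dump((o,c),open(n+".pkl","wb")); print(o["time"],o["ee_pos"].round(4),o["tcp_rot"].round(2),o["opening"])
cv2.imwrite(f"pics/{n}.png",cv2.resize(c["frame"][:,:,::-1],None,fx=1.5,fy=1.5,interpolation=cv2.INTER_CUBIC))
E
python3 snap.py w1
```

```text
1.4833 [0.4178 0.0401 0.2421] [-1.8000e+02 -3.0000e-02  1.6387e+02] 0.08543600962558438
```

View pics/w1.png

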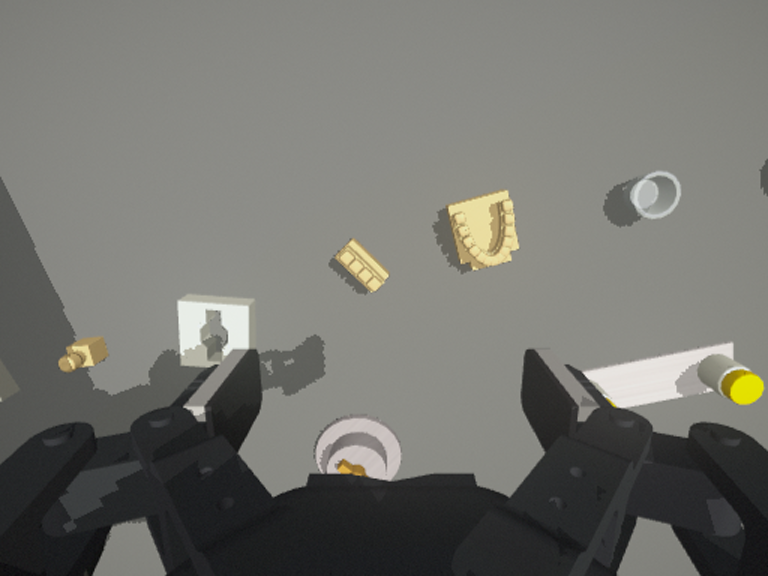

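The wrist view shows the plate (216,332), quad (361,266), arch (485,230), die (85,353) and jig (357,450), all upright. Next, a close look at the plate.

Call:
{"name": "carry_out", "arguments": {
  "plan": [
    {"travel": [0.2, -0.6, -0.2], "angular": [0, 0, -0.08], "grip": 1},
    {"travel": [0.2, -0.6, -0.2], "angular": [0, 0, -0.08], "grip": 1},
    {"travel": [0.2, -0.6, -0.2], "angular": [0, 0, -0.08], "grip": 1},
    {"travel": [0.2, -0.6, -0.2], "angular": [0, 0, -0.08], "grip": 1},
    {"travel": [0.2, -0.6, -0.2], "angular": [0, 0, -0.08], "grip": 1},
    {"travel": [0.2, -0.6, -0.2], "angular": [0, 0, -0.08], "grip": 1},
    {"travel": [0.2, -0.6, -0.2], "angular": [0, 0, -0.08], "grip": 1}
  ]
}}

```text
time: 2.12
ee_pos: [0.4777, -0.1383, 0.1811]
tcp_rot: [180.0, -0.1, 161.8]
wrist_force: [-0.2, 1.3, 0.5]
opening: 0.0853
grasp_force: 0.0
```

```bash
python3 snap.py w2
```

```text
2.1167 [ 0.4777 -0.1383  0.1811] [ 1.7999e+02 -1.4000e-01  1.6176e+02] 0.08530053746906269
```

View pics/w2.png

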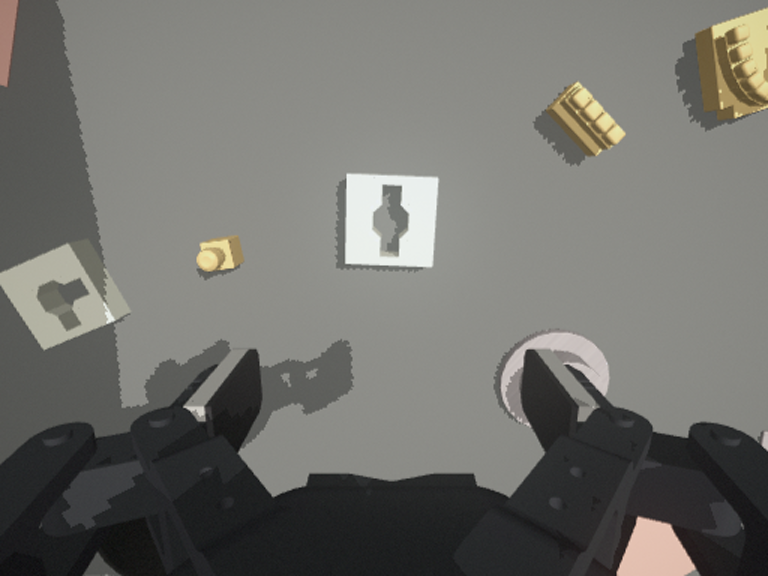

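Plate top face has corners at about (346,174),(438,178),(433,267),(345,265), and the slot runs vertically in the image. I'll compute its pose.

```bash
cat > fit.py <<'E'
from h import *
def rect(o,c,poly,z):
    P=np.array([ray(c,(np.array(p)+.5)/1.5-.5,z,o)[:2] for p in poly])
    (cx,cy),(w,h),a=cv2.minAreaRect((P*1000).astype(np.float32)); return P,(cx/1000,cy/1000),(w,h),a
E
python3 - <<'E'
from fit import *
o,c=pickle.load(open("w2.pkl","rb"))
f=c["frame"].astype(int); m=((f.min(2)>215)).astype(np.uint8); m[:, :150]=0; m[200:]=0
n,l,s,ce=cv2.connectedComponentsWithStats(m); k=1+np.argmax(s[1:,4]); print(s[k],ce[k]*1.5)
cn=max(cv2.findContours((l==k).astype(np.uint8),0,1)[0],key=len)[:,0]
P=np.array([ray(c,p,.02,o)[:2]*1000 for p in cn]).astype(np.float32)
print(cv2.minAreaRect(P))
print(rect(o,c,[(346,174),(438,178),(433,267),(345,265)],.02))
for n,p,z in [("slot1",(391,186),.02),("slot2",(390,255),.02),("die",(225,257),.011),("quad",(585,118),.02)]: print(n,ray(c,np.array(p)/1.5,z,o).round(4))
print("scale",np.linalg.norm(ray(c,(260,147),.02,o)-ray(c,(261,147),.02,o)))
E
```

```text
[ 231  116   61   62 2678] [390.12770724 218.98543689]
((449.3031005859375, -129.50315856933594), (59.37041473388672, 59.468017578125), 69.36002349853516)
(array([[ 0.41106874, -0.14734664],
       [ 0.43229179, -0.09116804],
       [ 0.48830541, -0.11154992],
       [ 0.46797084, -0.16856368]]), (0.4500927124023438, -0.12959951782226561), (60.525333404541016, 60.72900390625), 69.5510482788086)
slot1 [ 0.4277 -0.1218  0.02  ]
slot2 [ 0.4713 -0.1369  0.02  ]
die [ 0.4378 -0.2483  0.011 ]
quad [0.4263 0.0077 0.02  ]
scale 0.0010040329470518018
```

Call:
{"name": "carry_out", "arguments": {
  "plan": [
    {"travel": [-0.093, 0.029, -0.1], "angular": [0, 0, -0.079], "grip": 1},
    {"travel": [-0.093, 0.029, -0.2], "angular": [0, 0, -0.079], "grip": 1},
    {"travel": [-0.093, 0.029, -0.3], "angular": [0, 0, -0.079], "grip": 1},
    {"travel": [-0.093, 0.029, -0.4], "angular": [0, 0, -0.079], "grip": 1},
    {"travel": [-0.093, 0.029, -0.47], "angular": [0, 0, -0.079], "grip": 1},
    {"travel": [-0.093, 0.029, -0.53], "angular": [0, 0, -0.079], "grip": 1},
    {"travel": [-0.093, 0.029, -0.57], "angular": [0, 0, -0.079], "grip": 1},
    {"travel": [-0.093, 0.029, -0.57], "angular": [0, 0, -0.079], "grip": 1}
  ]
}}

```text
time: 2.83
ee_pos: [0.4488, -0.1281, 0.0096]
tcp_rot: [-180.0, -0.2, 159.7]
wrist_force: [-0.1, -0.8, -0.3]
opening: 0.0854
grasp_force: 0.0
```

Call:
{"name": "carry_out", "arguments": {
  "plan": [
    {"travel": [0, 0, 0], "angular": [0, 0, 0], "grip": -0.1},
    {"travel": [0, 0, 0], "angular": [0, 0, 0], "grip": -0.1},
    {"travel": [0, 0, 0], "angular": [0, 0, 0], "grip": -0.1},
    {"travel": [0, 0, 0], "angular": [0, 0, 0], "grip": -0.1},
    {"travel": [0, 0, 0], "angular": [0, 0, 0], "grip": -0.1},
    {"travel": [0, 0, 0], "angular": [0, 0, 0], "grip": -0.1}
  ],
  "grip_force": 30
}}

```text
time: 3.33
ee_pos: [0.4509, -0.1299, 0.013]
tcp_rot: [179.9, 0.1, 159.5]
wrist_force: [-0.7, 3.0, 6.6]
opening: 0.0593
grasp_force: 33.5
```

Call:
{"name": "carry_out", "arguments": {
  "plan": [
    {"travel": [0, 0, 0.12], "angular": [0, 0, 0], "grip": -0.1},
    {"travel": [0.1, 0.05, 0.25], "angular": [0, 0, 0.1], "grip": -0.1},
    {"travel": [0.2, 0.1, 0.35], "angular": [0, 0, 0.3], "grip": -0.1},
    {"travel": [0.3, 0.14, 0.42], "angular": [0, 0, 0.5], "grip": -0.1},
    {"travel": [0.42, 0.19, 0.48], "angular": [0, 0, 0.7], "grip": -0.1},
    {"travel": [0.54, 0.24, 0.52], "angular": [0, 0, 0.9], "grip": -0.1},
    {"travel": [0.66, 0.27, 0.557], "angular": [0, 0, 0.9], "grip": -0.1},
    {"travel": [0.76, 0.29, 0.557], "angular": [0, 0, 0.9], "grip": -0.1}
  ]
}}

```text
time: 4.0
ee_pos: [0.6803, -0.0416, 0.182]
tcp_rot: [-180.0, 0.3, -174.6]
wrist_force: [0.3, -0.0, 0.0]
opening: 0.0594
grasp_force: 33.3
```

```bash
python3 snap.py w3
```

```text
4.0 [ 0.6803 -0.0416  0.182 ] [-179.96    0.28 -174.61] 0.05935784289531365
```

View pics/w3.png

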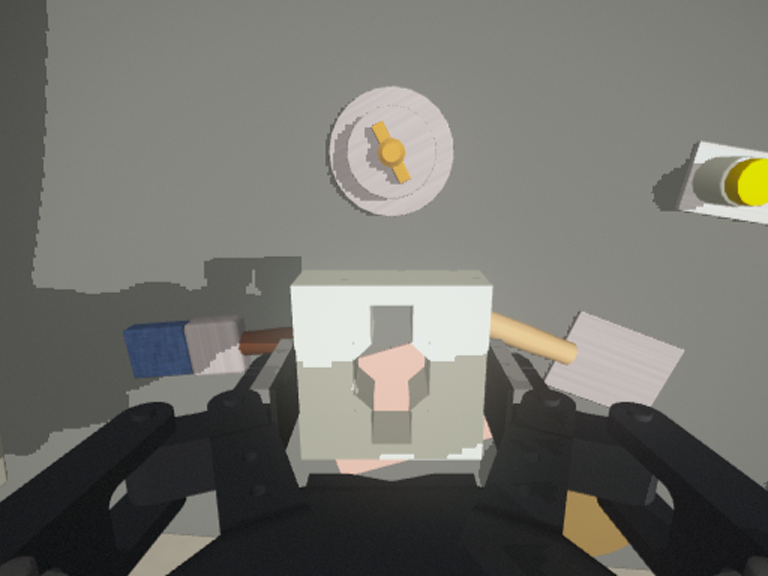

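The jig foot circle is centred near (391,151), with the post at (392,151) and the key ends near (378,126) and (405,180). The plate is held square, with its top face centred near (391,372).

Run:
```python
from fit import *
o,c=pickle.load(open("w3.pkl","rb"))
f=c["frame"]; hsv=cv2.cvtColor(f,cv2.COLOR_RGB2HSV)
m=((hsv[...,1]>120)&(hsv[...,0]>8)&(hsv[...,0]<28)).astype(np.uint8)
m[:70]=0;m[135:]=0;m[:,:215]=0;m[:,305:]=0
ys,xs=np.nonzero(m); print(len(xs),xs.mean()*1.5,ys.mean()*1.5)
# bar: pixels >9mm from centre
P=np.array([ray(c,p,.040,o)[:2]*1000 for p in zip(xs,ys)])
Q=P-P.mean(0); w,v=np.linalg.eigh(np.cov(Q.T)); a=np.degrees(np.arctan2(v[1,1],v[0,1])); t=Q@v[:,1]; print("key c",P.mean(0),"ang",a, "ext",t.min(),t.max(),"mid",P.mean(0)+v[:,1]*(t.min()+t.max())/2)
for b in (30,45): 
  far=abs(t)>11; print("bar only",P[far&(t>0)].mean(0),P[far&(t<0)].mean(0))
# foot: brighter pixels than bench w/ pink tint
g=f.astype(int); mk=((g[...,0]-g[...,1]>6)).astype(np.uint8); mk[:50]=0; mk[150:]=0; mk[:,:205]=0; mk[:,312:]=0
mk=cv2.morphologyEx(mk,cv2.MORPH_CLOSE,np.ones((15,15)))
cn=max(cv2.findContours(mk,0,1)[0],key=cv2.contourArea)
F=np.array([ray(c,p,.008,o)[:2]*1000 for p in cn[:,0]]).astype(np.float32)
print("foot",cv2.minEnclosingCircle(F),cv2.fitEllipse(F))
print("postTop",ray(c,np.array((392,151))/1.5,.045,o))
print("plate",rect(o,c,[(292,286),(491.5,286),(486,459),(298.5,459)],o["ee_pos"][2]+.007)[1:], o["ee_pos"])
```

```text
467 390.44646680942185 151.38758029978587
key c [607.99492492 -48.93211161] ang -146.80043249723627 ext -18.788682271531737 18.202945956152035 mid [608.23998776 -48.77174963]
bar only [595.82857161 -57.07668586] [620.56662453 -40.91653244]
bar only [595.82857161 -57.07668586] [620.56662453 -40.91653244]
foot ((608.3226928710938, -48.63973617553711), 41.64131164550781) ((608.2664184570312, -48.73286437988281), (81.81848907470703, 81.97222900390625), 46.43596649169922)
postTop [ 0.60773664 -0.04807192  0.045     ]
plate ((0.6789830322265625, -0.04182781219482422), (59.81186294555664, 62.34876251220703), 5.303796768188477) [ 0.68034376 -0.04161319  0.18195692]
```

Call:
{"name": "carry_out", "arguments": {
  "plan": [
    {"travel": [-0.12, -0.01, 0], "angular": [0, 0, 0.24], "grip": -0.1},
    {"travel": [-0.237, -0.021, 0], "angular": [0, 0, 0.48], "grip": -0.1},
    {"travel": [-0.237, -0.021, -0.1], "angular": [0, 0, 0.72], "grip": -0.1},
    {"travel": [-0.237, -0.021, -0.2], "angular": [0, 0, 0.97], "grip": -0.1},
    {"travel": [-0.237, -0.021, -0.3], "angular": [0, 0, 0.97], "grip": -0.1},
    {"travel": [-0.237, -0.021, -0.357], "angular": [0, 0, 0.97], "grip": -0.1},
    {"travel": [-0.237, -0.021, -0.357], "angular": [0, 0, 0.97], "grip": -0.1}
  ]
}}

```text
time: 4.63
ee_pos: [0.6045, -0.0491, 0.0673]
tcp_rot: [179.8, -0.3, -146.9]
wrist_force: [-0.3, 0.7, -0.9]
opening: 0.0592
grasp_force: 33.2
```

```bash
python3 snap.py w4
```

```text
4.6333 [ 0.6045 -0.0491  0.0673] [ 179.79   -0.27 -146.92] 0.059184341628886285
```

View pics/w4.png

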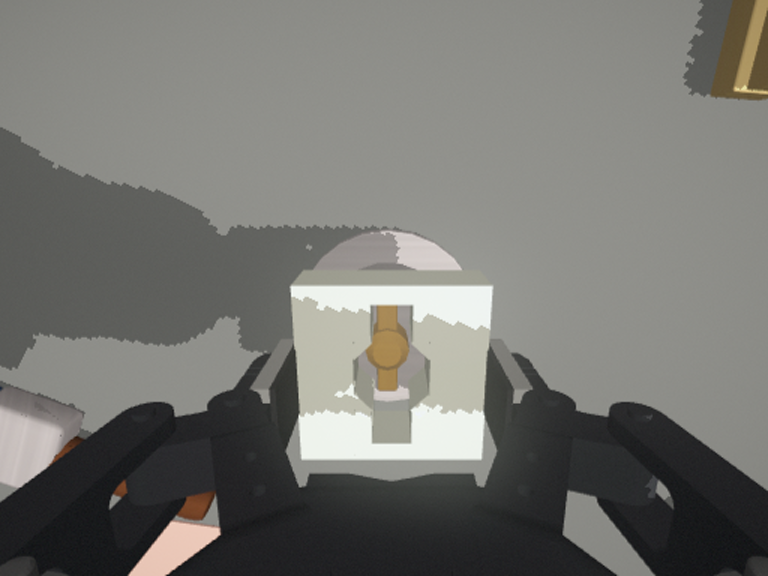

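The keys align with the slot. The measured pose may not have settled, so I'll re-read it.

Call:
{"name": "carry_out", "arguments": {
  "plan": [
    {"travel": [0, 0, 0], "angular": [0, 0, 0], "grip": -0.1},
    {"travel": [0, 0, 0], "angular": [0, 0, 0], "grip": -0.1}
  ]
}}

```text
time: 4.85
ee_pos: [0.6078, -0.0493, 0.0735]
tcp_rot: [-179.9, 0.1, -146.9]
wrist_force: [0.1, -0.2, -0.4]
opening: 0.0591
grasp_force: 33.2
```

Run:
```python
from h import *
o,c=pickle.load(open("w4.pkl","rb"))
# predict post top (z .045) & key bar tops in image vs seen
J=np.array([.6082,-.0487,.045]); print(proj(c,J,o)*1.5+.25)
for s in (-19,19): print(proj(c,J+[s*1e-3*np.cos(np.radians(33.2)),s*1e-3*np.sin(np.radians(33.2)),-.005],o)*1.5)
```

```text
[[387.74323688 353.23338524]]
[[387.28889617 301.59343271]]
[[387.7301621  391.30696231]]
```

Call:
{"name": "carry_out", "arguments": {
  "plan": [
    {"travel": [0.005, 0.004, 0], "angular": [0, 0, 0], "grip": -0.1},
    {"travel": [0.005, 0.004, -0.02], "angular": [0, 0, 0], "grip": -0.1},
    {"travel": [0.005, 0.004, -0.04], "angular": [0, 0, 0], "grip": -0.1},
    {"travel": [0.005, 0.004, -0.06], "angular": [0, 0, 0], "grip": -0.1},
    {"travel": [0.005, 0.004, -0.08], "angular": [0, 0, 0], "grip": -0.1},
    {"travel": [0.005, 0.004, -0.095], "angular": [0, 0, 0], "grip": -0.1},
    {"travel": [0.005, 0.004, -0.1], "angular": [0, 0, 0], "grip": -0.1},
    {"travel": [0.005, 0.004, -0.1], "angular": [0, 0, 0], "grip": -0.1}
  ]
}}

```text
time: 5.52
ee_pos: [0.6079, -0.048, 0.0428]
tcp_rot: [-180.0, 0.0, -146.9]
wrist_force: [-8.0, 0.5, 15.0]
opening: 0.0594
grasp_force: 35.4
```

Call:
{"name": "carry_out", "arguments": {
  "plan": [
    {"travel": [0, 0, 0], "angular": [0, 0, 0], "grip": 1},
    {"travel": [0, 0, 0], "angular": [0, 0, 0], "grip": 1},
    {"travel": [0, 0, 0], "angular": [0, 0, 0], "grip": 1},
    {"travel": [0, 0, 0], "angular": [0, 0, 0], "grip": 1},
    {"travel": [0, 0, 0.08], "angular": [0, 0, 0], "grip": 1},
    {"travel": [0, 0, 0.2], "angular": [0, 0, 0], "grip": 1},
    {"travel": [0.08, 0.07, 0.33], "angular": [0, 0, 0], "grip": 1},
    {"travel": [0.12, 0.1, 0.4], "angular": [0, 0, 0], "grip": 1}
  ]
}}

```text
time: 6.18
ee_pos: [0.6446, -0.0178, 0.1636]
tcp_rot: [-180.0, 0.1, -147.0]
wrist_force: [1.7, -0.1, 0.5]
opening: 0.0852
grasp_force: 0.0
```

```bash
python3 snap.py w5
python3 - <<'E'
from h import *
o,c=pickle.load(open("w5.pkl","rb"))
f=c["frame"].astype(int); m=((f.min(2)>190)).astype(np.uint8); m[260:]=0
n,l,s,ce=cv2.connectedComponentsWithStats(m); k=1+np.argmax(s[1:,4]); print(s[k],ce[k]*1.5)
cn=max(cv2.findContours((l==k).astype(np.uint8),0,1)[0],key=len)[:,0]
print(cv2.minAreaRect(np.array([ray(c,p,.05,o)[:2]*1000 for p in cn]).astype(np.float32)))
E
```

```text
6.1833 [ 0.6446 -0.0178  0.1636] [-1.7996e+02  7.0000e-02 -1.4696e+02] 0.08520370120307992
[ 217   85   81   86 4396] [386.20632393 190.47611465]
((603.9950561523438, -47.670440673828125), (68.9784164428711, 65.6382064819336), 33.03050231933594)
```

View pics/w5.png

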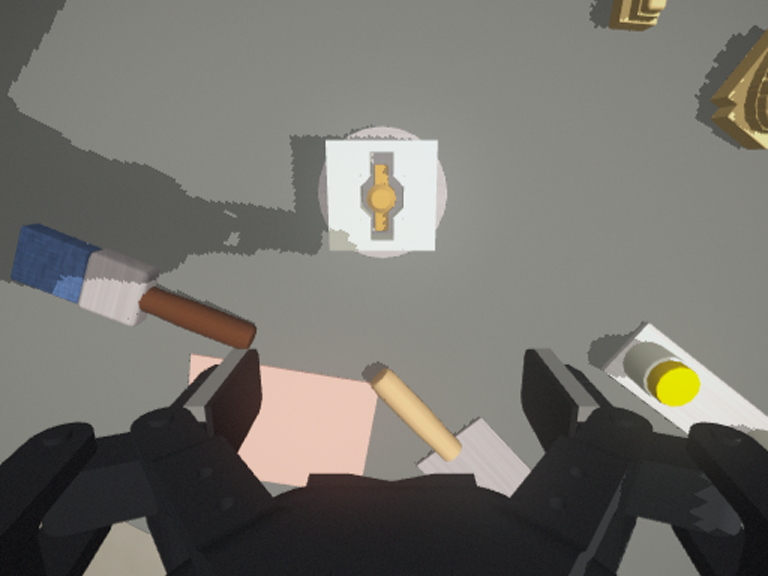

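Plate sits home on the jig: top corners (327,140),(438,140),(435,250),(329,250), with keys inside the slot. Next the arch.

Call:
{"name": "carry_out", "arguments": {
  "plan": [
    {"travel": [-0.1, 0.07, 0.05], "angular": [0, 0, -0.2], "grip": 1},
    {"travel": [-0.2, 0.15, 0.055], "angular": [0, 0, -0.44], "grip": 1},
    {"travel": [-0.32, 0.23, 0.055], "angular": [0, 0, -0.68], "grip": 1},
    {"travel": [-0.43, 0.31, 0.055], "angular": [0, 0, -0.9], "grip": 1},
    {"travel": [-0.53, 0.39, 0.055], "angular": [0, 0, -1], "grip": 1},
    {"travel": [-0.6, 0.45, 0.055], "angular": [0, 0, -1], "grip": 1},
    {"travel": [-0.6, 0.45, 0.055], "angular": [0, 0, -1], "grip": 1},
    {"travel": [-0.6, 0.45, 0.055], "angular": [0, 0, -1], "grip": 1}
  ]
}}

```text
time: 6.9
ee_pos: [0.4636, 0.1179, 0.1781]
tcp_rot: [180.0, 0.1, -175.4]
wrist_force: [0.5, -0.0, -0.3]
opening: 0.0857
grasp_force: 0.0
```

```bash
python3 snap.py w6
python3 - <<'E'
from fit import *
o,c=pickle.load(open("w5.pkl","rb"))
print("fitted",rect(o,c,[(327,140),(438,140),(435,250),(329,250)],.05)[1:])
E
```

```text
6.9 [0.4636 0.1179 0.1781] [ 1.7999e+02  6.0000e-02 -1.7540e+02] 0.0856542300128949
fitted ((0.60671728515625, -0.0489891357421875), (59.74300003051758, 60.492820739746094), 32.98902893066406)
```

View pics/w6.png

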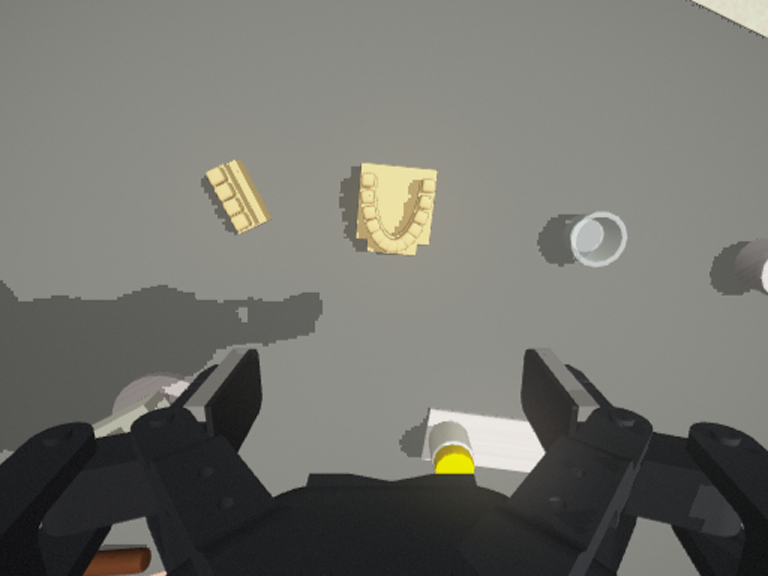

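Arch base top: back corners (361,163),(437,171), side corners near (431,245),(357,239). The quad is at (237,197).

Run:
```python
from fit import *
o,c=pickle.load(open("w6.pkl","rb"))
P,*r=rect(o,c,[(361,163),(437,171),(431,245),(357,239)],.016); print(P.round(4),r)
b=(P[0]-P[1]);print("back edge",np.degrees(np.arctan2(*b[::-1])),np.linalg.norm(b),"side",np.degrees(np.arctan2(*(P[2]-P[1])[::-1])),np.linalg.norm(P[2]-P[1]))
print("front",ray(c,np.array((393,253))/1.5,.016,o))
th=np.arctan2(*(b[::-1]))+np.pi/2
P,*r=rect(o,c,[(235,160),(270,218),(240,234),(206,174)],.016); print(P.round(4),r)
```

```text
[[0.3986 0.0929]
 [0.3997 0.1426]
 [0.4486 0.1438]
 [0.4485 0.0933]] [(0.42359262084960936, 0.11833864593505859), (50.977596282958984, 49.870025634765625), 89.86045837402344]
back edge -91.24380935420119 0.04971432055259862 side 1.3507393034371393 0.04892847970558172
front [0.45632739 0.11858763 0.016     ]
[[ 0.4032  0.0115]
 [ 0.4389  0.0343]
 [ 0.4513  0.0142]
 [ 0.4136 -0.0075]] [(0.4265576782226562, 0.013619109153747559), (43.55384063720703, 23.6436710357666), 29.846969604492188]
```

Call:
{"name": "carry_out", "arguments": {
  "plan": [
    {"travel": [-0.12, 0, -0.1], "angular": [0, 0, -0.143], "grip": 1},
    {"travel": [-0.129, 0, -0.2], "angular": [0, 0, -0.143], "grip": 1},
    {"travel": [-0.129, 0, -0.3], "angular": [0, 0, -0.143], "grip": 1},
    {"travel": [-0.129, 0, -0.4], "angular": [0, 0, -0.143], "grip": 1},
    {"travel": [-0.129, 0, -0.48], "angular": [0, 0, -0.143], "grip": 1},
    {"travel": [-0.129, 0, -0.53], "angular": [0, 0, -0.143], "grip": 1},
    {"travel": [-0.129, 0, -0.545], "angular": [0, 0, -0.143], "grip": 1},
    {"travel": [-0.129, 0, -0.545], "angular": [0, 0, -0.143], "grip": 1}
  ]
}}

```text
time: 7.62
ee_pos: [0.4253, 0.1162, 0.0131]
tcp_rot: [-180.0, -0.1, -179.7]
wrist_force: [0.6, 1.1, 0.3]
opening: 0.0857
grasp_force: 0.0
```

Call:
{"name": "carry_out", "arguments": {
  "plan": [
    {"travel": [0, 0, 0], "angular": [0, 0, 0], "grip": -0.3},
    {"travel": [0, 0, 0], "angular": [0, 0, 0], "grip": -0.3},
    {"travel": [0, 0, 0], "angular": [0, 0, 0], "grip": -0.3},
    {"travel": [0, 0, 0], "angular": [0, 0, 0], "grip": -0.3},
    {"travel": [0, 0, 0], "angular": [0, 0, 0], "grip": -0.3},
    {"travel": [0, 0, 0], "angular": [0, 0, 0], "grip": -0.3}
  ],
  "grip_force": 40
}}

```text
time: 8.12
ee_pos: [0.4265, 0.1171, 0.0157]
tcp_rot: [180.0, 0.1, -179.6]
wrist_force: [-0.8, -0.8, 5.5]
opening: 0.0486
grasp_force: 41.8
```

Call:
{"name": "carry_out", "arguments": {
  "plan": [
    {"travel": [0, 0, 0.13], "angular": [0, 0, 0], "grip": -0.3},
    {"travel": [0.08, -0.07, 0.25], "angular": [0, 0, 0.2], "grip": -0.3},
    {"travel": [0.17, -0.15, 0.3], "angular": [0, 0, 0.4], "grip": -0.3},
    {"travel": [0.27, -0.24, 0.3], "angular": [0, 0, 0.6], "grip": -0.3},
    {"travel": [0.37, -0.33, 0.3], "angular": [0, 0, 0.8], "grip": -0.3},
    {"travel": [0.46, -0.42, 0.3], "angular": [0, 0, 1], "grip": -0.3},
    {"travel": [0.55, -0.5, 0.3], "angular": [0, 0, 1], "grip": -0.3},
    {"travel": [0.603, -0.553, 0.3], "angular": [0, 0, 1], "grip": -0.3}
  ]
}}

```text
time: 8.78
ee_pos: [0.6086, -0.0514, 0.1041]
tcp_rot: [-180.0, 0.0, -151.0]
wrist_force: [0.3, 0.3, -0.5]
opening: 0.0488
grasp_force: 42.7
```

Call:
{"name": "carry_out", "arguments": {
  "plan": [
    {"travel": [0, 0, 0], "angular": [0, 0, 0.14], "grip": -0.3},
    {"travel": [0, 0, 0], "angular": [0, 0, 0.14], "grip": -0.3},
    {"travel": [0, 0, 0], "angular": [0, 0, 0.14], "grip": -0.3}
  ]
}}

```text
time: 9.03
ee_pos: [0.6063, -0.0489, 0.1042]
tcp_rot: [180.0, -0.0, -147.1]
wrist_force: [0.6, -0.2, -0.5]
opening: 0.0484
grasp_force: 42.7
```

```bash
python3 snap.py w7
```

```text
9.0333 [ 0.6063 -0.0489  0.1042] [ 1.7998e+02 -2.0000e-02 -1.4709e+02] 0.04838667446580096
```

View pics/w7.png

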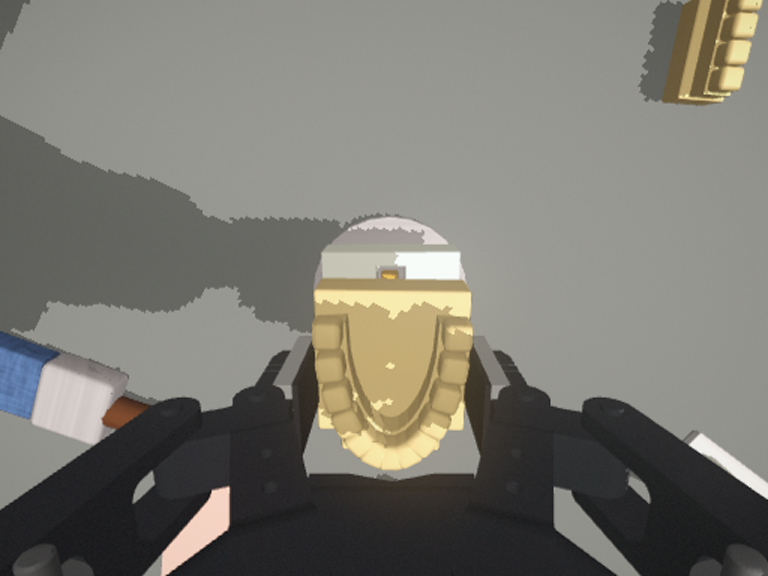

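The arch is held level and square over the plate, back edge at row 285, centred on column 391. Lower and release.

Call:
{"name": "carry_out", "arguments": {
  "plan": [
    {"travel": [0.004, 0, -0.04], "angular": [0, 0, 0], "grip": -0.3},
    {"travel": [0.004, 0, -0.08], "angular": [0, 0, 0], "grip": -0.3},
    {"travel": [0.004, 0, -0.11], "angular": [0, 0, 0], "grip": -0.3},
    {"travel": [0.004, 0, -0.125], "angular": [0, 0, 0], "grip": -0.3},
    {"travel": [0.004, 0, -0.128], "angular": [0, 0, 0], "grip": -0.3},
    {"travel": [0.004, 0, -0.128], "angular": [0, 0, 0], "grip": -0.3}
  ]
}}

```text
time: 9.58
ee_pos: [0.607, -0.0485, 0.0658]
tcp_rot: [180.0, -0.0, -147.0]
wrist_force: [-1.9, 0.3, 3.2]
opening: 0.0488
grasp_force: 43.2
```

Call:
{"name": "carry_out", "arguments": {
  "plan": [
    {"travel": [0, 0, 0], "angular": [0, 0, 0], "grip": 1},
    {"travel": [0, 0, 0], "angular": [0, 0, 0], "grip": 1},
    {"travel": [0, 0, 0], "angular": [0, 0, 0], "grip": 1},
    {"travel": [0, 0, 0], "angular": [0, 0, 0], "grip": 1},
    {"travel": [0, 0, 0.06], "angular": [0, 0, 0], "grip": 1},
    {"travel": [0, 0, 0.16], "angular": [0, 0, 0], "grip": 1},
    {"travel": [0, 0, 0.27], "angular": [0, 0, 0], "grip": 1},
    {"travel": [0, 0, 0.35], "angular": [0, 0, 0], "grip": 1}
  ]
}}

```text
time: 10.25
ee_pos: [0.6078, -0.0489, 0.1733]
tcp_rot: [-179.9, 0.1, -147.0]
wrist_force: [-0.0, 0.4, 0.5]
opening: 0.0852
grasp_force: 0.0
```

Call:
{"name": "carry_out", "arguments": {
  "plan": [
    {"travel": [-0.1, 0.05, 0], "angular": [0, 0, -0.1], "grip": 1},
    {"travel": [-0.2, 0.11, 0], "angular": [0, 0, -0.1], "grip": 1},
    {"travel": [-0.32, 0.17, 0], "angular": [0, 0, -0.1], "grip": 1},
    {"travel": [-0.42, 0.23, 0], "angular": [0, 0, -0.1], "grip": 1},
    {"travel": [-0.503, 0.272, 0], "angular": [0, 0, -0.1], "grip": 1},
    {"travel": [-0.503, 0.272, 0], "angular": [0, 0, -0.1], "grip": 1},
    {"travel": [-0.503, 0.272, 0], "angular": [0, 0, -0.1], "grip": 1}
  ]
}}

```text
time: 10.83
ee_pos: [0.4562, 0.0332, 0.1715]
tcp_rot: [-180.0, 0.1, -149.8]
wrist_force: [-0.0, 0.3, 0.1]
opening: 0.0857
grasp_force: 0.0
```

```bash
python3 snap.py w8
```

```text
10.8333 [0.4562 0.0332 0.1715] [-1.7995e+02  9.0000e-02 -1.4977e+02] 0.08573813952242874
```

View pics/w8.png

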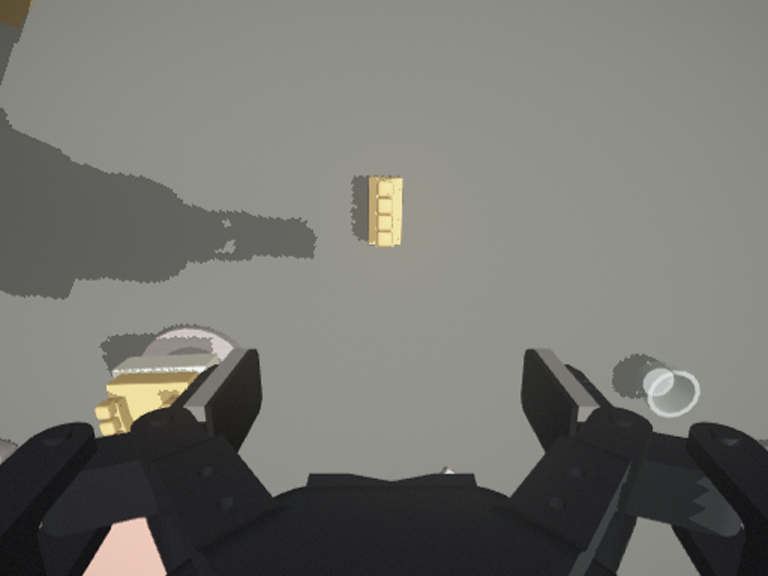

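The quad is aligned with the tool: base corners (369,178),(403,178),(401,245),(369,245). The arch stands on the plate at the left.

Run:
```python
from fit import *
o,c=pickle.load(open("w8.pkl","rb"))
P,*r=rect(o,c,[(369,178),(403,178),(401,245),(369,245)],.014); print(P.round(4),P.mean(0),r)
d=pickle.load(open("d0.pkl","rb"))
for n,sz,B in [("top",1.5,(586,230)),("scene",1.5,(217,483))]: print(ray(d[n],np.array(B)/1.5,.065))
s=d["scene"];
for p in [(563,234),(511,269)]: print(ray(s,np.array(p)/1.5,.044))
print("pots mid strip scene",ray(s,np.array((533,265))/1.5,.004))
o,c=pickle.load(open("w6.pkl","rb")); print("strip corner",ray(c,np.array((431,409))/1.5,.004,o))
o,c=pickle.load(open("w3.pkl","rb")); print("strip corners",[ray(c,np.array(p)/1.5,.004,o).round(4) for p in [(702,141),(680,208)]])
o,c=pickle.load(open("w1.pkl","rb")); print("strip far corner+cap",ray(c,np.array((733,343))/1.5,.004,o),ray(c,np.array((743,386))/1.5,.044,o))
```

```text
[[ 0.4139 -0.0082]
 [ 0.4029  0.0107]
 [ 0.4412  0.0318]
 [ 0.4519  0.0132]] [0.42745858 0.01186446] [(0.4274018859863281, 0.011960116386413575), (44.007843017578125, 21.903779983520508), 29.432296752929688]
[ 0.60071154 -0.34807658  0.065     ]
[ 0.6051638  -0.34830874  0.065     ]
[0.6153816  0.29080194 0.044     ]
[0.608363   0.17102164 0.044     ]
pots mid strip scene [0.60946804 0.23523769 0.004     ]
strip corner [0.58100506 0.1588222  0.004     ]
strip corners [array([0.5808, 0.1598, 0.004 ]), array([0.626 , 0.1571, 0.004 ])]
strip far corner+cap [0.5923049  0.31450389 0.004     ] [0.60831747 0.29158951 0.044     ]
```

Call:
{"name": "carry_out", "arguments": {
  "plan": [
    {"travel": [-0.09, -0.065, -0.1], "angular": [0, 0, 0], "grip": 1},
    {"travel": [-0.096, -0.071, -0.2], "angular": [0, 0, 0], "grip": 0.4},
    {"travel": [-0.096, -0.071, -0.3], "angular": [0, 0, 0], "grip": 0.2},
    {"travel": [-0.096, -0.071, -0.4], "angular": [0, 0, 0], "grip": 0.2},
    {"travel": [-0.096, -0.071, -0.47], "angular": [0, 0, 0], "grip": 0.2},
    {"travel": [-0.096, -0.071, -0.51], "angular": [0, 0, 0], "grip": 0.2},
    {"travel": [-0.096, -0.071, -0.518], "angular": [0, 0, 0], "grip": 0.2},
    {"travel": [-0.096, -0.071, -0.518], "angular": [0, 0, 0], "grip": 0.2}
  ]
}}

```text
time: 11.55
ee_pos: [0.4279, 0.011, 0.0147]
tcp_rot: [180.0, -0.1, -149.9]
wrist_force: [0.1, -0.5, 0.5]
opening: 0.0512
grasp_force: 0.0
```

Call:
{"name": "carry_out", "arguments": {
  "plan": [
    {"travel": [0, 0, 0], "angular": [0, 0, 0], "grip": -1},
    {"travel": [0, 0, 0], "angular": [0, 0, 0], "grip": -1},
    {"travel": [0, 0, 0], "angular": [0, 0, 0], "grip": -1},
    {"travel": [0, 0, 0], "angular": [0, 0, 0], "grip": -1},
    {"travel": [0, 0, 0], "angular": [0, 0, 0], "grip": -1},
    {"travel": [0, 0, 0], "angular": [0, 0, 0], "grip": -1}
  ],
  "grip_force": 30
}}

```text
time: 12.05
ee_pos: [0.429, 0.0113, 0.0167]
tcp_rot: [-179.9, 0.1, -149.9]
wrist_force: [1.5, -1.3, 4.2]
opening: 0.0211
grasp_force: 30.4
```

Call:
{"name": "carry_out", "arguments": {
  "plan": [
    {"travel": [0, 0, 0.12], "angular": [0, 0, 0], "grip": -1},
    {"travel": [0.05, -0.08, 0.24], "angular": [0, 0, 0.1], "grip": -1},
    {"travel": [0.11, -0.2, 0.3], "angular": [0, 0, 0.3], "grip": -1},
    {"travel": [0.18, -0.32, 0.3], "angular": [0, 0, 0.5], "grip": -1},
    {"travel": [0.26, -0.43, 0.3], "angular": [0, 0, 0.7], "grip": -1},
    {"travel": [0.34, -0.54, 0.3], "angular": [0, 0, 0.9], "grip": -1},
    {"travel": [0.42, -0.65, 0.3], "angular": [0, 0, 1], "grip": -1},
    {"travel": [0.5, -0.74, 0.3], "angular": [0, 0, 1], "grip": -1}
  ]
}}

```text
time: 12.72
ee_pos: [0.5787, -0.213, 0.1056]
tcp_rot: [-180.0, -0.0, -121.0]
wrist_force: [0.6, -0.3, -0.2]
opening: 0.0211
grasp_force: 29.7
```

Call:
{"name": "carry_out", "arguments": {
  "plan": [
    {"travel": [0.083, -0.091, 0], "angular": [0, 0, 0], "grip": -1},
    {"travel": [0.083, -0.091, 0], "angular": [0, 0, 0], "grip": -1},
    {"travel": [0.083, -0.091, 0], "angular": [0, 0, 0], "grip": -1},
    {"travel": [0.083, -0.091, -0.05], "angular": [0, 0, 0], "grip": -1},
    {"travel": [0.083, -0.091, -0.05], "angular": [0, 0, 0], "grip": -1}
  ]
}}

```text
time: 13.13
ee_pos: [0.6016, -0.2368, 0.0886]
tcp_rot: [179.8, -0.0, -121.2]
wrist_force: [-1.4, 0.6, -1.5]
opening: 0.021
grasp_force: 29.8
```

```bash
python3 snap.py w9
```

```text
13.1333 [ 0.6016 -0.2368  0.0886] [ 1.7984e+02 -2.0000e-02 -1.2118e+02] 0.020962324624300383
```

View pics/w9.png

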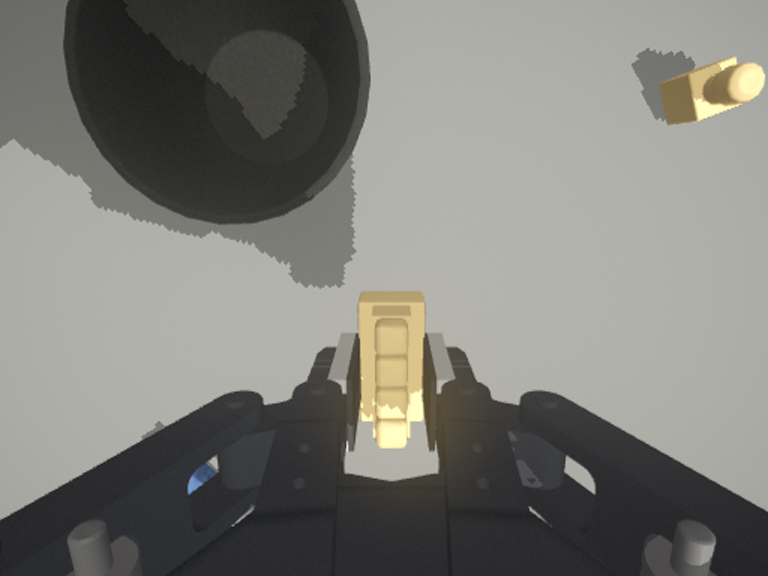

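The quad is held square at (392,370), the bowl rim is about centred at (217,71), and the die is at (700,95).

Run:
```python
from fit import *
o,c=pickle.load(open("w9.pkl","rb"))
P=np.array([ray(c,np.array(p)/1.5,.065,o)[:2]*1000 for p in [(65,45),(80,115),(125,180),(175,211),(237,223),(300,205),(345,160),(369,80),(358,20)]]).astype(np.float32)
A=np.c_[2*P,np.ones(len(P))]; s=np.linalg.lstsq(A,(P**2).sum(1),rcond=None)[0]; print(s[:2],np.sqrt(s[2]+s[0]**2+s[1]**2))
print(ray(c,np.array((678,97))/1.5,.011,o))
# die from w2: base outline colour segmentation
o,c=pickle.load(open("w2.pkl","rb")); print("die axis: tooth",ray(c,np.array((210,259))/1.5,.036,o),"base",ray(c,np.array((226,256))/1.5,.011,o))
P,*r=rect(o,c,[(203,241),(236,236),(241,263),(207,270)],.014);print(P.round(4),r)
```

```text
[ 600.86583079 -347.2879103 ] 48.8071892221119
[ 0.44255352 -0.25189693  0.011     ]
die axis: tooth [ 0.43415353 -0.24729797  0.036     ] base [ 0.43739914 -0.24735069  0.011     ]
[[ 0.4223 -0.257 ]
 [ 0.4262 -0.2339]
 [ 0.4448 -0.2382]
 [ 0.442  -0.2629]] [(0.4341075744628906, -0.24841744995117188), (25.89983367919922, 20.425498962402344), 80.26725769042969]
```

Call:
{"name": "carry_out", "arguments": {
  "plan": [
    {"travel": [0, 0, -0.08], "angular": [0, 0, 0], "grip": -1},
    {"travel": [0, 0, -0.15], "angular": [0, 0, 0], "grip": -1},
    {"travel": [0, 0, -0.2], "angular": [0, 0, 0], "grip": -1},
    {"travel": [0, 0, -0.23], "angular": [0, 0, 0], "grip": -1},
    {"travel": [0, 0, -0.24], "angular": [0, 0, 0], "grip": -1},
    {"travel": [0, 0, -0.24], "angular": [0, 0, 0], "grip": -1},
    {"travel": [0, 0, -0.24], "angular": [0, 0, 0], "grip": -1}
  ]
}}

```text
time: 13.77
ee_pos: [0.6033, -0.2378, 0.02]
tcp_rot: [-179.9, 0.0, -121.2]
wrist_force: [0.8, -0.6, -0.6]
opening: 0.0206
grasp_force: 29.9
```

Call:
{"name": "carry_out", "arguments": {
  "plan": [
    {"travel": [0, 0, -0.007], "angular": [0, 0, 0], "grip": -1},
    {"travel": [0, 0, -0.012], "angular": [0, 0, 0], "grip": -1},
    {"travel": [0, 0, -0.012], "angular": [0, 0, 0], "grip": -1},
    {"travel": [0, 0, -0.012], "angular": [0, 0, 0], "grip": -1}
  ]
}}

```text
time: 14.1
ee_pos: [0.6036, -0.2381, 0.0168]
tcp_rot: [-179.9, 0.0, -121.2]
wrist_force: [-2.1, 1.1, 7.2]
opening: 0.0207
grasp_force: 30.7
```

Call:
{"name": "carry_out", "arguments": {
  "plan": [
    {"travel": [0, 0, 0], "angular": [0, 0, 0], "grip": 0.3},
    {"travel": [0, 0, 0], "angular": [0, 0, 0], "grip": 0.3},
    {"travel": [0, 0, 0], "angular": [0, 0, 0], "grip": 0.3},
    {"travel": [0, 0, 0], "angular": [0, 0, 0], "grip": 0.3},
    {"travel": [0, 0, 0.08], "angular": [0, 0, 0], "grip": 0.3},
    {"travel": [0, 0, 0.2], "angular": [0, 0, 0], "grip": 0.3},
    {"travel": [-0.05, 0, 0.33], "angular": [0, 0, 0.2], "grip": 0.3},
    {"travel": [-0.15, 0.02, 0.42], "angular": [0, 0, 0.4], "grip": 0.3}
  ]
}}

```text
time: 14.77
ee_pos: [0.5594, -0.2324, 0.1433]
tcp_rot: [-179.8, -0.0, -109.5]
wrist_force: [0.7, -1.7, 1.3]
opening: 0.0553
grasp_force: 0.0
```

Call:
{"name": "carry_out", "arguments": {
  "plan": [
    {"travel": [-0.12, 0.02, 0.03], "angular": [0, 0, 0.2], "grip": 0.3},
    {"travel": [-0.24, 0.04, 0.05], "angular": [0, 0, 0.34], "grip": 0.3},
    {"travel": [-0.36, 0.057, 0.05], "angular": [0, 0, 0.34], "grip": 0.3},
    {"travel": [-0.395, 0.057, 0.05], "angular": [0, 0, 0.34], "grip": 0.3},
    {"travel": [-0.395, 0.057, 0.05], "angular": [0, 0, 0.34], "grip": 0.3},
    {"travel": [-0.395, 0.057, 0.05], "angular": [0, 0, 0.34], "grip": 0.3}
  ]
}}

```text
time: 15.27
ee_pos: [0.4396, -0.215, 0.1563]
tcp_rot: [-179.9, -0.0, -100.0]
wrist_force: [-0.2, 0.3, 0.8]
opening: 0.0554
grasp_force: 0.0
```

```bash
python3 snap.py w10
python3 - <<'E'
from fit import *
o,c=pickle.load(open("w10.pkl","rb"))
cv2.imwrite("pics/w10c.png",crop(c,100,20,256,192,3)); print(proj(c,[.437,-.249,.02],o)*1.5)
E
```

```text
15.2667 [ 0.4396 -0.215   0.1563] [-1.7991e+02 -2.0000e-02 -1.0005e+02] 0.05536833692366403
[[385.91635007 219.09483987]]
```

View pics/w10c.png

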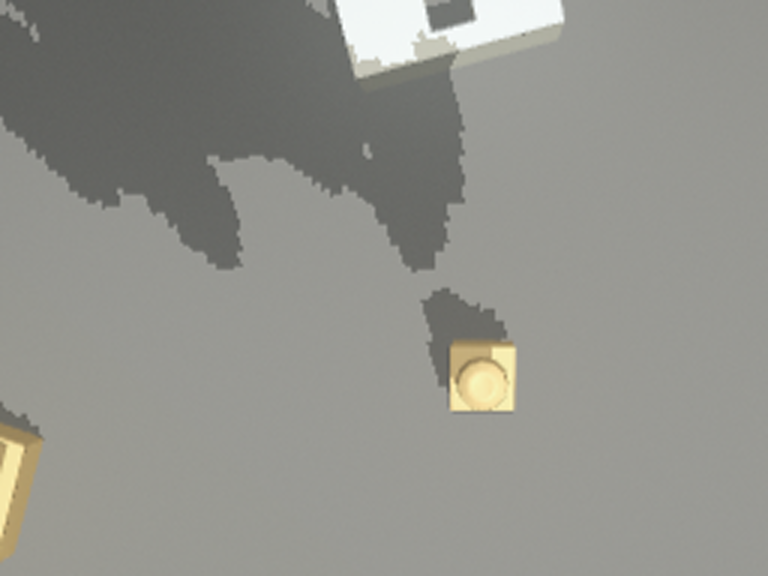

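The die is square to the tool, base top (450–515, 345–411) in the crop, so its centre is at about pixel (260.8,146) in the raw frame.

Run:
```python
from fit import *
o,c=pickle.load(open("w10.pkl","rb"))
print(ray(c,(260.6,145.8),.022,o),ray(c,(100+450/3,20+380/3),.022,o),ray(c,(100+515/3,20+380/3),.022,o))
d=o["ee_pos"]; print((ray(c,(260.6,145.8),.022,o)-d)/.3)
```

```text
[ 0.43391079 -0.24894263  0.022     ] [ 0.44356661 -0.24985824  0.022     ] [ 0.42411191 -0.24640126  0.022     ]
[-0.01904511 -0.1130136  -0.44773572]
```

Call:
{"name": "carry_out", "arguments": {
  "plan": [
    {"travel": [-0.019, -0.113, -0.05], "angular": [0, 0, 0], "grip": 0.3},
    {"travel": [-0.019, -0.113, -0.15], "angular": [0, 0, 0], "grip": 0.3},
    {"travel": [-0.019, -0.113, -0.26], "angular": [0, 0, 0], "grip": 0.3},
    {"travel": [-0.019, -0.113, -0.36], "angular": [0, 0, 0], "grip": 0.3},
    {"travel": [-0.019, -0.113, -0.43], "angular": [0, 0, 0], "grip": 0.3},
    {"travel": [-0.019, -0.113, -0.46], "angular": [0, 0, 0], "grip": 0.3},
    {"travel": [-0.019, -0.113, -0.46], "angular": [0, 0, 0], "grip": 0.3}
  ]
}}

```text
time: 15.9
ee_pos: [0.4331, -0.248, 0.0153]
tcp_rot: [179.8, 0.1, -100.0]
wrist_force: [0.7, -0.3, -0.0]
opening: 0.0556
grasp_force: 0.0
```

Call:
{"name": "carry_out", "arguments": {
  "plan": [
    {"travel": [0, 0, 0], "angular": [0, 0, 0], "grip": -1},
    {"travel": [0, 0, 0], "angular": [0, 0, 0], "grip": -1},
    {"travel": [0, 0, 0], "angular": [0, 0, 0], "grip": -1},
    {"travel": [0, 0, 0], "angular": [0, 0, 0], "grip": -1},
    {"travel": [0, 0, 0], "angular": [0, 0, 0], "grip": -1},
    {"travel": [0, 0, 0], "angular": [0, 0, 0], "grip": -1}
  ],
  "grip_force": 25
}}

```text
time: 16.4
ee_pos: [0.4348, -0.2492, 0.0196]
tcp_rot: [-179.8, -0.1, -100.0]
wrist_force: [1.4, 0.1, 5.6]
opening: 0.0195
grasp_force: 27.5
```

Call:
{"name": "carry_out", "arguments": {
  "plan": [
    {"travel": [0, 0, 0.12], "angular": [0, 0, 0], "grip": -1},
    {"travel": [0, 0, 0.25], "angular": [0, 0, 0], "grip": -1},
    {"travel": [0.02, 0.1, 0.35], "angular": [0, 0, 0.1], "grip": -1},
    {"travel": [0.05, 0.2, 0.43], "angular": [0, 0, 0.2], "grip": -1},
    {"travel": [0.08, 0.32, 0.48], "angular": [0, 0, 0.21], "grip": -1},
    {"travel": [0.11, 0.44, 0.5], "angular": [0, 0, 0.21], "grip": -1},
    {"travel": [0.13, 0.55, 0.5], "angular": [0, 0, 0.21], "grip": -1},
    {"travel": [0.15, 0.65, 0.5], "angular": [0, 0, 0.21], "grip": -1}
  ]
}}

```text
time: 17.07
ee_pos: [0.4791, -0.0518, 0.1693]
tcp_rot: [-179.9, 0.0, -94.0]
wrist_force: [0.3, -0.1, -0.2]
opening: 0.0192
grasp_force: 26.7
```

Call:
{"name": "carry_out", "arguments": {
  "plan": [
    {"travel": [0.05, 0.12, 0], "angular": [0, 0, 0], "grip": -1},
    {"travel": [0.1, 0.24, 0], "angular": [0, 0, 0], "grip": -1},
    {"travel": [0.15, 0.36, 0], "angular": [0, 0, 0], "grip": -1},
    {"travel": [0.2, 0.48, 0], "angular": [0, 0, 0], "grip": -1},
    {"travel": [0.26, 0.6, 0], "angular": [0, 0, 0], "grip": -1},
    {"travel": [0.32, 0.72, 0], "angular": [0, 0, 0], "grip": -1},
    {"travel": [0.38, 0.84, 0], "angular": [0, 0, 0], "grip": -1},
    {"travel": [0.43, 0.96, 0], "angular": [0, 0, 0], "grip": -1}
  ]
}}

```text
time: 17.73
ee_pos: [0.6084, 0.2363, 0.1683]
tcp_rot: [-179.9, 0.0, -94.0]
wrist_force: [1.0, 0.4, -0.5]
opening: 0.0199
grasp_force: 26.7
```

Call:
{"name": "carry_out", "arguments": {
  "plan": [
    {"travel": [0, 0, -0.1], "angular": [0, 0, 0], "grip": -1},
    {"travel": [0, 0, -0.1], "angular": [0, 0, 0], "grip": -1},
    {"travel": [0, 0, -0.1], "angular": [0, 0, 0], "grip": -1}
  ]
}}

```text
time: 17.98
ee_pos: [0.6065, 0.234, 0.1364]
tcp_rot: [179.8, -0.1, -94.0]
wrist_force: [-0.3, -0.3, -0.5]
opening: 0.0196
grasp_force: 26.7
```

```bash
python3 snap.py w11
```

```text
17.9833 [0.6065 0.234  0.1364] [ 1.798e+02 -1.100e-01 -9.396e+01] 0.01963239929154544
```

View pics/w11.png

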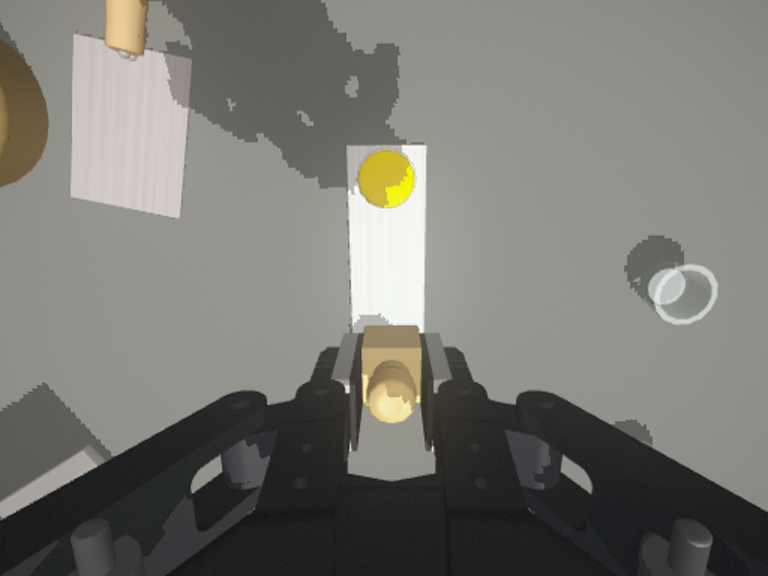

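The die is held upright over the strip, and the near cap is at (387,179). Strip end edge runs (347,146)–(426,144) and its long sides pass (352,330) and (424,325).

Run:
```python
from fit import *
o,c=pickle.load(open("w11.pkl","rb"))
g=lambda p,z:ray(c,np.array(p)/1.5,z,o)[:2]
a,b,e,f=[g(p,.004) for p in [(347,146),(426,144),(352,330),(424,325)]]
m=(a+b)/2; ax=((e-a)+(f-b)); ax/=np.linalg.norm(ax); print("w",np.linalg.norm(a-b),"axis",ax,"mid",m+ax*.078)
k=g((387,179),.044); print("cap",k,"mid",k+ax*.06)
```

```text
w 0.04565935473948411 axis [0.06375428 0.99796563] mid [0.6082147  0.23464421]
cap [0.60407375 0.17463999] mid [0.60789901 0.23451793]
```

Call:
{"name": "carry_out", "arguments": {
  "plan": [
    {"travel": [0, 0, -0.1], "angular": [0, 0, 0], "grip": -1},
    {"travel": [0, 0, -0.2], "angular": [0, 0, 0], "grip": -1},
    {"travel": [0, 0, -0.28], "angular": [0, 0, 0], "grip": -1},
    {"travel": [0, 0, -0.33], "angular": [0, 0, 0], "grip": -1},
    {"travel": [0, 0, -0.36], "angular": [0, 0, 0], "grip": -1},
    {"travel": [0, 0, -0.36], "angular": [0, 0, 0], "grip": -1},
    {"travel": [0, 0, -0.36], "angular": [0, 0, 0], "grip": -1}
  ]
}}

```text
time: 18.62
ee_pos: [0.6081, 0.2338, 0.0316]
tcp_rot: [-179.9, 0.0, -94.0]
wrist_force: [-0.5, 0.8, -0.1]
opening: 0.0194
grasp_force: 26.7
```

Need about 8 mm more down.

Call:
{"name": "carry_out", "arguments": {
  "plan": [
    {"travel": [0, 0.002, -0.015], "angular": [0, 0, 0], "grip": -1},
    {"travel": [0, 0.002, -0.023], "angular": [0, 0, 0], "grip": -1},
    {"travel": [0, 0.002, -0.027], "angular": [0, 0, 0], "grip": -1},
    {"travel": [0, 0.002, -0.027], "angular": [0, 0, 0], "grip": -1},
    {"travel": [0, 0.002, -0.027], "angular": [0, 0, 0], "grip": -1}
  ]
}}

```text
time: 19.03
ee_pos: [0.6083, 0.2351, 0.0237]
tcp_rot: [-179.9, 0.0, -94.0]
wrist_force: [-0.9, -0.5, 6.7]
opening: 0.019
grasp_force: 27.6
```

Call:
{"name": "carry_out", "arguments": {
  "plan": [
    {"travel": [0, 0, 0], "angular": [0, 0, 0], "grip": 0.2},
    {"travel": [0, 0, 0], "angular": [0, 0, 0], "grip": 0.2},
    {"travel": [0, 0, 0], "angular": [0, 0, 0], "grip": 0.2},
    {"travel": [0, 0, 0], "angular": [0, 0, 0], "grip": 0.2},
    {"travel": [0, 0, 0.06], "angular": [0, 0, 0], "grip": 0.2},
    {"travel": [0, 0, 0.16], "angular": [0, 0, 0], "grip": 0.2},
    {"travel": [0, 0, 0.28], "angular": [0, 0, 0], "grip": 0.2},
    {"travel": [0, 0, 0.4], "angular": [0, 0, 0], "grip": 0.2}
  ]
}}

```text
time: 19.7
ee_pos: [0.607, 0.2347, 0.1424]
tcp_rot: [179.9, -0.0, -94.0]
wrist_force: [0.6, 0.6, 0.5]
opening: 0.0511
grasp_force: 0.0
```

Call:
{"name": "carry_out", "arguments": {
  "plan": [
    {"travel": [-0.12, 0, 0.1], "angular": [0, 0, 0], "grip": 0.2},
    {"travel": [-0.24, 0, 0.2], "angular": [0, 0, 0], "grip": 0.2},
    {"travel": [-0.36, 0.1, 0.3], "angular": [0, 0, 0], "grip": 0.2},
    {"travel": [-0.48, 0.2, 0.3], "angular": [0, 0, 0], "grip": 0.2},
    {"travel": [-0.6, 0.3, 0.3], "angular": [0, 0, 0], "grip": 0.2},
    {"travel": [-0.7, 0.4, 0.3], "angular": [0, 0, 0], "grip": 0.2},
    {"travel": [-0.7, 0.4, 0.3], "angular": [0, 0, 0], "grip": 0.2},
    {"travel": [-0.7, 0.4, 0.3], "angular": [0, 0, 0], "grip": 0.2}
  ]
}}

```text
time: 20.37
ee_pos: [0.3941, 0.3579, 0.2324]
tcp_rot: [180.0, 0.1, -93.7]
wrist_force: [0.4, 0.2, 0.3]
opening: 0.0514
grasp_force: 0.0
```

Run:
```python
from h import *
from workcell import cams
t=cams.camera("top"); s=cams.camera("scene")
a=crop(t,125,120,330,130,2); b=crop(s,20,120,400,230,2)[:, :660]
cv2.imwrite("pics/fin.png",np.vstack([a,b[:340]]))
d=pickle.load(open("d0.pkl","rb"))["top"]["frame"].astype(int)
print("corner plate diff",np.abs(d-t["frame"])[200:240,375:415].max(2).mean())
for p in [(.6075,-.0488,.066),(.608,.2346,.03),(.602,-.2375,.02)]: print((proj(t,p)-[125,120])*2,(proj(s,p)-[20,120])*2+[0,260])
```

```text
corner plate diff 3.285
[[299.76478653  63.80421715]] [[502.69274448 473.62572288]]
[[87.99268718 69.88698165]] [[673.8270359  359.11085959]]
[[439.09698437  71.72770588]] [[356.31271667 602.71163105]]
```

View pics/fin.png

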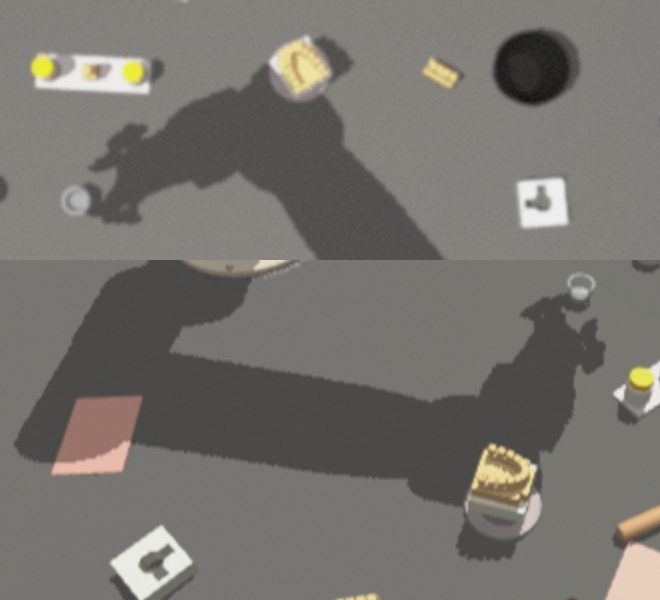

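Die stands between the caps (91,71), arch on the plate (303,66), quad left of the bowl (441,72), and the corner plate is undisturbed. I'm handing in.

```bash
python3 -c "
from workcell import ticket
print(ticket.job_done())"
```

```text
the job is handed in; nothing more can be done
None
```

The job is handed in after about 20 s of the 104 s: the opposite-keyway plate is home on the jig with the arch cast centred on it, the die is upright midway between the pots, and the four-tooth cast is about 110 mm left of the bowl, with the other plate left untouched. The final camera views agree with this, but the hand-in gave no verdict.

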